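# Hold the amber filter in the lamp slot

## Task

First lay the black-and-white scale bar flat across the two rests of the copy stage, centred and in line with them, and let go of it. Then take the amber filter (orange tab) out of its rack, lower it upright through the narrow slot in the top of the lamp until its white line is level with the slot's mouth, and finish while still holding it there, as nothing else carries it. Leave the blue filter, the fossil and the jar where they are.

Things in the scene. Friction and masses are not known exactly. Their poses are not given: they have to be found in the camera images.
- bar: scale bar, flat bar with alternating black and white fields, 180 x 20 x 12 mm, about 100 g, lying flat and loose on the table. Origin: centre of its underside; x along its 180 mm length, z up through its 12 mm thickness.
- stage: copy stage, fixed: black base plate 90 mm (x) by 190 mm (y), 8 mm thick, with two aluminium rests standing on it, centred at y = +70 and -70 mm, each 40 mm (x) by 24 mm (y), flat tops 50 mm above the table. Origin: centre of the underside, on the table.
- rest_mid (a point): the point midway between the two rests of the stage, at the height of their flat tops (50 mm above the table): where the centre of the bar's underside belongs. Axes as the stage: the line through both rests is y.
- fossil: round brown fossil, 52 mm across, 24 mm tall, loose on the stage's plate between the rests (its top is about 32 mm above the table, 18 mm below the bar's underside once laid). Leave alone. Origin: centre of its underside.
- rack: dark wooden filter rack, fixed: 150 mm (x) by 74 mm (y) by 30 mm tall, with two pockets at x = -37.5 and +37.5 mm, each 12 mm (x) by 50 mm (y) and 22 mm deep. Each holds one upright filter; which filter is in which pocket varies. Origin: centre of the underside, on the table.
- amber_filter: amber filter paddle, ~110 g, upright in a rack pocket: black plate 8 mm thick (x), 46 wide (y), 85 tall with round amber glass; on top an orange grip tab 8 thick, 30 wide, 85 to 122 mm above the bottom edge (grip its thickness, 105 mm up). Origin: centre of its bottom edge, 8 mm above the table in the rack; x thickness, y width, z up. Both faces alike; either way round will do.
- amber_line (a point): the middle of the white line around the amber filter, 60 mm above its bottom edge; axes as the filter.
- blue_filter: blue filter paddle, the same shape with blue glass and a blue tab, in the other rack pocket. Leave alone. Origin and axes as the amber filter's.
- lamp: white lamp housing, fixed. Origin: on the table below the slot. Filter chamber 96 (x) x 76 (y) x 110 mm tall with the slot in its 14 mm dark top plate; a black nozzle sticks out 24 mm from its +y face; lamp body 150 (x) x 160 (y) x 100 mm tall adjoins on the -y side. The chamber is empty down to 4 mm above the table: a filter let go falls in.
- slot (a point): centre of the slot's mouth, 115 mm above the table, at the top of the 5 mm high aluminium lip that flares out at 45 degrees as a lead-in. Below the lip the slot is 48 mm long (lamp's x) and 10 mm wide (lamp's y), 2 mm more than the filter each way, and goes straight down with no stop. Axes as the lamp.
- jar: closed greenish glass specimen jar with a black cap, 64 mm across, 90 mm tall, loose on the table. Leave alone. Origin: centre of its underside.

How it is judged:
By the outcome, as a careful person would: the job done as asked, in the order asked, and still so for the second after the job is handed in, while the arm keeps its last pose, push and grip.
It also fails if it takes over 72 s, if anything falls off the work surface, if the arm or the gripper's body presses on something with over 40 N, if the wrist force passes 120 N, or if a joint passes its speed limit or range.

## Robot

A 6-joint arm with a two-finger parallel gripper is mounted at the origin on the work surface. World frame = base frame: x ahead of the robot, y to its left, z up, the work surface at z = 0. Lengths are in m, angles in rad, forces in N, time in s.
With the tool pointing down it reaches from about 0.25 to 0.85 m from the base axis. Payload 12.5 kg.
Tool frame: the origin (TCP) lies between the finger pads; the fingertips stand 14 mm ahead of it and the grasp point (between the pads) lies 5 mm behind it; y points along the fingers, z is the direction in which the jaws open and shut, and the axes are right-handed (so a half turn about y gives the same grasp; the last joint's range is limited). The gripper opens to 93 mm and grips with 3 to 60 N. Pads are 15 mm wide; open, the fingers measure 128 mm over their backs; the gripper's body (75 mm by 188 mm) begins 65 mm behind the grasp point.
Start: joints at [-1.417, 0.351, 1.652, -0, 1.139, -0.085], TCP at [0.13, -0.534, 0.233] pointing down, gripper open.
Joint ranges: [-2.75, 2.75], [-0.79, 2.1], [0.01, 2.65], [-1.57, 4.71], [0.07, 3.14], [-2.87, 2.87]. Speed limits (rad/s): [2.22, 2.22, 2.79, 3.14, 3.14, 3.14].

## Interface

Orientations are given as a unit quaternion [w, x, y, z].
In Python, from plant import sensors, cams, workorder gives the robot as it stands.
- The arm moves only by the tool jog_arm, never from a script. Its argument "commands" is one flat list of numbers, 7 for each row, row after row: the finger opening in mm, from 0 to 93, then the shift along the tool's x, y, z in mm, then the turn, a rotation vector about the tool's x, y, z in degrees. A call has 1 to 8 rows; each row shifts and turns the pose as measured when the row begins, along the tool's axes as they then stand; what a row does not reach is not made up. A row lasts 1/12 s, in which the tool goes at most 41.7 mm and 7.16 degrees, less where a joint would pass 70% of its speed; a pose out of reach is approached as far as the arm can. A call is refused whole if a number of a shift passes 41.7 or a number of a turn 7.16, either way. A call with a gripper value outside its range is refused whole. The fingers move at their own pace and stop on an object; "grip_force" is the grip in N (left out, the last holds). Time passes only in rows, so rows that do not move let the fingers close. It gives the time, the measured TCP pose, the force and the opening at its end, in the units of the state.
- sensors.observe(): the state, without advancing time (a new reading comes with each control period).
- cams.get_image(name): name is "side" or "top"; returns a dict with "frame" (480x640x3 uint8, red, green, blue), "intrinsics" (3x3 intrinsics, pixels), "R" (3x3) and "t" (3): a world point X has camera coordinates R X + t. Camera axes: x right, y down, z forward; pixel columns grow to the right and rows downward; lengths in m; the calibration is good to about 2 mm. A picture is of the moment at which its call begins. There is no depth.
- workorder.hand_in(): hands the job in, once; it reports no verdict.
The state is a dict: "time_s": time; "joint_positions": joint angles; "joint_vel": joint speeds; "joint_torque": joint torques, N m; "eef_pos": TCP position; "tool_rot": TCP orientation; "contact_force": force on the tool from outside, world axes, zero at the start; "ft_torque": the same for the moment, N m; "opening": opening from 0.0 (shut) to 1.0 (fully open).
Only numpy, scipy, OpenCV 4.12 (cv2) and the standard library are available. Lean on these libraries where they do the work, as an engineer would, in place of code of your own. Each camera call takes 0.05 s, during which the arm holds its last target. There are 200 camera calls.

## Working session

There is one attempt and no reset: what is moved stays moved. The work goes in short steps, Python scripts to look and compute and a tool call to move; the robot and the scene stay as the last step left them, time stands still between calls to the robot, and variables do not carry over. Pictures are saved under pics/ and viewed, about 8 in all and at most 12, crops included, and the job is handed in when it is done.

Besides the shell and the picture viewer there is one more tool, called after "Request:" by a JSON object that holds its "op" and its "data", one argument or row to a line. jog_arm: Moves the arm, as the interface text tells. Its arguments: {"type":"object","properties":{"commands":{"type":"array","items":{"type":"number"}},"grip_force":{"type":"number"}},"required":["commands"]}

```bash
mkdir -p pics; ls; python3 - <<'E'
from plant import sensors,cams
import cv2,numpy as np
print(sensors.observe())
for n in("top","side"):
    d=cams.get_image(n);cv2.imwrite(f"pics/{n}0.png",d["frame"][:,:,::-1]);np.savez(f"{n}0.npz",**d)
    print(n,d["intrinsics"],d["R"],d["t"],-np.array(d["R"]).T@np.array(d["t"]))
E
```

```text
pics
{'time_s': 0.0, 'joint_positions': array([-1.41658032e+00,  3.51187607e-01,  1.65241986e+00,  5.25565950e-07,
        1.13906346e+00, -8.46195173e-02]), 'joint_vel': array([ 0.00100442, -0.00079415,  0.00111913, -0.00083774, -0.00172087,
       -0.00145725]), 'joint_torque': array([ 6.13972989e-04, -4.97324824e+01, -2.85254413e+01,  6.99491543e-02,
        2.57600890e-02, -1.00625184e-04]), 'eef_pos': array([ 0.13008005, -0.53407065,  0.23212965]), 'tool_rot': array([ 0.08422737, -0.08425356,  0.70245179, -0.70168979]), 'contact_force': array([-0.18314576,  0.7966734 , -0.39748218]), 'ft_torque': array([-0.03128614, -0.02837123,  0.01614456]), 'opening': 0.9988495603663027}
top [[498.66956434   0.         314.80482879]
 [  0.         498.66956434 236.16753692]
 [  0.           0.           1.        ]] [[-0.024118   -0.99962454 -0.01300392]
 [-0.99302059  0.02545677 -0.11516099]
 [ 0.11544879  0.01013571 -0.99326172]] [0.03713307 0.55112853 1.02415335] [0.42994029 0.01270866 1.0812037 ]
side [[602.2196574    0.         315.04118306]
 [  0.         602.2196574  235.21587198]
 [  0.           0.           1.        ]] [[-0.89408114 -0.44752456  0.01845785]
 [-0.33350366  0.63764617 -0.69439374]
 [ 0.29898867 -0.62700011 -0.71935849]] [0.4968685  0.22906888 1.13008179] [0.18275441 0.78485736 0.96282681]
```

View pics/top0.png

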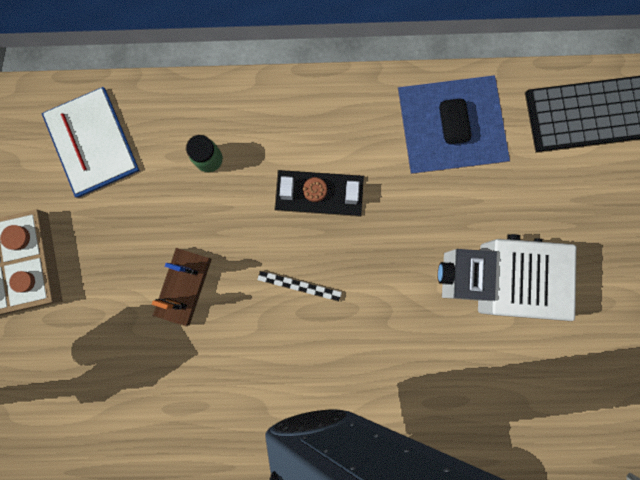

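View pics/side0.png

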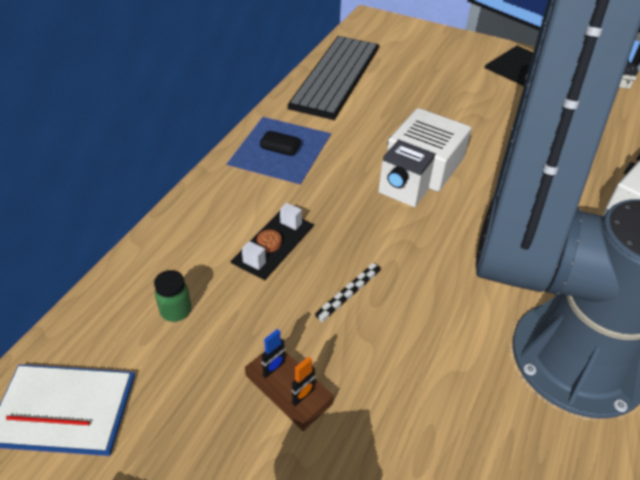

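The top view shows the bar from (258,275) to (342,297), rests at (287,188) and (352,192), and the slot at (476,275). It also shows the orange tab at (165,304), the blue tab at (180,267) and the jar at (203,153). The side view agrees: amber tab at (303,372), slot at (410,153).

```bash
cat > h.py <<'E'
import cv2,numpy as np
from plant import sensors,cams
from scipy.spatial.transform import Rotation as Ro
def ray(d,uv):
    uv=np.atleast_2d(np.asarray(uv,float));R=np.array(d["R"]);K=np.array(d["intrinsics"])
    return -R.T@np.array(d["t"]),(np.c_[uv,np.ones(len(uv))]@np.linalg.inv(K).T)@R
def plane(d,uv,z):
    c,r=ray(d,uv);return c+r*((z-c[2])/r[:,2])[:,None]
def tri(d1,u1,d2,u2):
    A=[];b=[]
    for d,u in((d1,u1),(d2,u2)):
        c,r=ray(d,u);r=r[0]/np.linalg.norm(r[0]);P=np.eye(3)-np.outer(r,r);A.append(P);b.append(P@c)
    X,res,_,_=np.linalg.lstsq(np.vstack(A),np.hstack(b),rcond=None);return X,res**.5
def proj(d,X):
    p=(np.atleast_2d(X)@np.array(d["R"]).T+np.array(d["t"]))@np.array(d["intrinsics"]).T;return p[:,:2]/p[:,2:]
def blob(m,roi,n=1):
    """largest contours of mask inside roi x0,y0,x1,y1"""
    z=np.zeros(m.shape,np.uint8);x0,y0,x1,y1=roi;z[y0:y1,x0:x1]=(m[y0:y1,x0:x1]>0)*255
    cs=cv2.findContours(z,cv2.RETR_EXTERNAL,cv2.CHAIN_APPROX_NONE)[0]
    return sorted(cs,key=cv2.contourArea)[::-1][:n]
def rect(d,c,z):
    X=(plane(d,c[:,0,:],z)[:,:2]*1000).astype(np.float32);(cx,cy),(w,h),a=cv2.minAreaRect(X)
    if w<h:w,h,a=h,w,a+90
    return np.round([cx,cy,w,h,(a+90)%180-90],1)
E
cat > m.py <<'E'
from h import *
T=dict(np.load("top0.npz"));S=dict(np.load("side0.npz"))
hsv=lambda d:cv2.cvtColor(d["frame"],cv2.COLOR_RGB2HSV)
t,s=hsv(T),hsv(S)
b=blob(cv2.morphologyEx(((t[...,1]<70)|(t[...,2]<50)).astype(np.uint8),cv2.MORPH_CLOSE,np.ones((3,3))),(250,262,350,306))[0]
print("bar",rect(T,b,.012))
st=blob(t[...,2]<60,(265,160,375,225))[0];print("stage plate",rect(T,st,.008))
for c in blob((t[...,2]>120)&(t[...,1]<60),(275,170,364,212),2):print("rest",rect(T,c,.05))
for n,lo,hi in(("amber",5,18),("blue",105,130)):
    mt=(t[...,0]>=lo)&(t[...,0]<=hi)&(t[...,1]>(200 if n=="amber" else 150))&(t[...,2]>110)
    ms=(s[...,0]>=lo)&(s[...,0]<=hi)&(s[...,1]>(200 if n=="amber" else 150))&(s[...,2]>110)
    ct=blob(mt,(140,240,215,330))[0];cs=blob(ms,(240,320,330,420))[0]
    print(n,rect(T,ct,.13),cv2.boundingRect(ct),cv2.boundingRect(cs),cv2.contourArea(cs))
r=blob((t[...,2]<120)&(t[...,0]<14)&(t[...,1]>110),(140,240,215,330))[0];print("rack",rect(T,r,.03))
c=blob((t[...,2]>140)&(t[...,1]<60),(460,255,492,295))
for q in c: print("lip",rect(T,q,.115),cv2.boundingRect(q))
c=blob((t[...,2]<130),(445,240,500,305));print("plate",rect(T,c[0],.11))
f=lambda d,x,y,w,h,k:cv2.resize(d["frame"][y:y+h,x:x+w],(w*k,h*k),interpolation=cv2.INTER_NEAREST)
A=f(T,440,240,66,60,6);B=f(T,145,240,66,60+30,6)[:540];C=f(S,240,320,100,110,5);
W=np.zeros((600,800,3),np.uint8)
def put(i,x,y):
    h,w=min(i.shape[0],600-y),min(i.shape[1],800-x);W[y:y+h,x:x+w]=i[:h,:w]
put(f(T,440,245,66,60,5),0,0);put(f(T,145,240,66,90,5),340,0);put(f(S,375,130,66,58,5),0,305);put(f(S,255,325,60,80,5),500,100+100)
cv2.imwrite("pics/crops.png",W[:,:,::-1])
E
python3 m.py
```

```text
bar [449.   59.6 182.8  23.   73.8]
stage plate [650.7  11.8 187.8  88.7  84.5]
rest [643.3 -56.8  44.3  26.2  -6.1]
rest [656.8  81.4  40.8  25.4  -1.6]Traceback (most recent call last):
  File "m.py", line 12, in <module>
    ct=blob(mt,(140,240,215,330))[0];cs=blob(ms,(240,320,330,420))[0]
       ~~~~~~~~~~~~~~~~~~~~~~~~~~^^^
IndexError: list index out of range
```

```bash
python3 - <<'E'
from h import *
T=dict(np.load("top0.npz"));t=cv2.cvtColor(T["frame"],cv2.COLOR_RGB2HSV)
print(t[304,155:175].tolist(),t[267,168:190].tolist())
E
sed -i 's/(200 if n=="amber" else 150)/(195 if n=="amber" else 140)/g; s/>110)$/>90)/' m.py; sed -i 's/lo,hi in(("amber",5,18)/lo,hi in(("amber",7,20)/; s/^    ct=blob/    if not mt[240:330,140:215].any(): print(n,"none");continue\n    ct=blob/' m.py; python3 m.py
```

```text
[[11, 174, 205], [11, 177, 206], [12, 175, 206], [11, 172, 206], [12, 172, 208], [11, 174, 205], [12, 179, 202], [11, 173, 205], [12, 175, 191], [11, 171, 176], [12, 174, 158], [12, 186, 136], [11, 172, 110], [12, 195, 81], [13, 198, 81], [12, 184, 72], [10, 156, 67], [9, 174, 57], [9, 90, 37], [105, 16, 31]] [[116, 110, 151], [112, 167, 160], [111, 189, 169], [111, 193, 173], [110, 186, 173], [110, 186, 173], [111, 189, 171], [111, 174, 176], [111, 189, 173], [111, 195, 170], [111, 189, 174], [110, 190, 165], [110, 203, 108], [113, 197, 62], [114, 170, 57], [112, 94, 73], [110, 99, 77], [117, 99, 49], [126, 70, 51], [144, 53, 48], [150, 42, 43], [5, 67, 46]]
bar [449.   59.6 182.8  23.   73.8]
stage plate [650.7  11.8 187.8  88.7  84.5]
rest [643.3 -56.8  44.3  26.2  -6.1]
rest [656.8  81.4  40.8  25.4  -1.6]
amber [424.2 323.2   0.    0.    0. ] (158, 301, 1, 1) (295, 358, 17, 24) 253.0
blue [488.9 295.5  29.2   8.7  74.7] (166, 263, 15, 8) (265, 330, 16, 24) 212.0
rack [453.3 308.7 149.8  83.8 -18.6]
lip [ 460.6 -286.2   61.2   24.5   -5.8] (470, 258, 14, 33)
plate [ 462.8 -279.7  104.3  100.5   86.2]
```

View pics/crops.png

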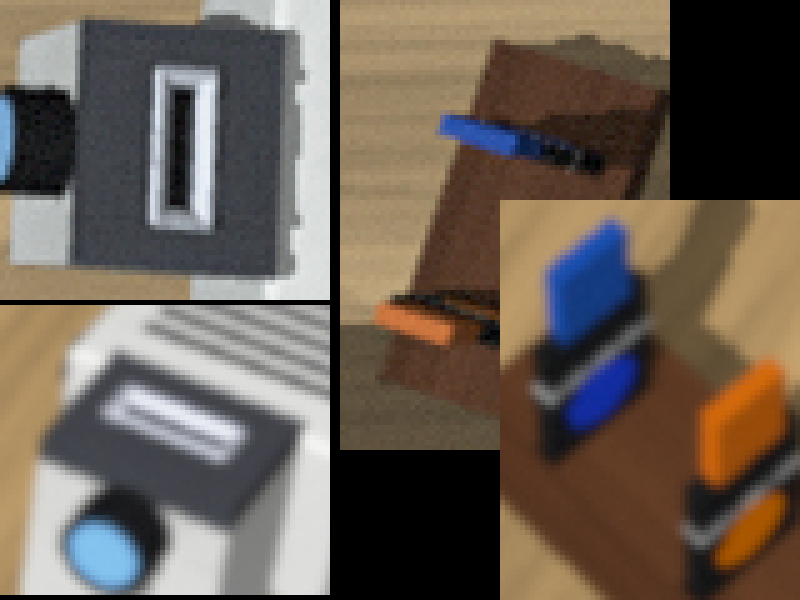

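The crops show the lip edges tilted about 2.5° in the picture, so the lamp's yaw is about -3.8°. The amber filter is in the nearer pocket (rack -x end as seen, tab at crop (415,320)). I'll finish the measurements and plan the first move to the bar.

```bash
cat > p.py <<'E'
import sys
from h import *
def jaw(R): return np.degrees(np.arctan2(R[1,2],R[0,2]))
def go(xyz,ang,vmax=38,wmax=6.5,n=None):
    """xyz mm, jaw (tool z) heading deg, mod 180: repeated row for the current pose, fingers straight down"""
    o=sensors.observe();q=o["tool_rot"];R0=Ro.from_quat(q,scalar_first=True);p0=np.array(o["eef_pos"])*1000
    best=None
    for a in(ang,ang+180):
        z=np.array([np.cos(np.radians(a)),np.sin(np.radians(a)),0]);y=np.array([0,0,-1.]);
        G=Ro.from_matrix(np.c_[np.cross(y,z),y,z]);rel=(R0.inv()*G).as_rotvec()
        if best is None or np.linalg.norm(rel)<np.linalg.norm(best):best=rel
    p=R0.inv().apply(np.array(xyz)-p0)
    N=n or max(1,int(np.ceil(max(np.linalg.norm(p)/vmax,np.degrees(np.linalg.norm(best))/wmax))))
    while 1:
        w=best/N;A=sum(Ro.from_rotvec(w*k).as_matrix() for k in range(N));d=np.linalg.solve(A,p)
        if n or np.linalg.norm(d)<=40: break
        N+=1
    print("t",round(o["time_s"],2),"pos",p0.round(1),"jaw",round(jaw(R0.as_matrix()),1),"tilt",np.degrees(np.arccos(-R0.as_matrix()[2,1])).round(2),"j1,j6",o["joint_positions"][[0,5]].round(2),"F",np.round(o["contact_force"],1),"open",round(o["opening"]*93,1))
    print("N",N,"row",d.round(1),np.degrees(w).round(2))
if __name__=="__main__":
    a=[float(v) for v in sys.argv[1:]];go(a[:3],a[3],n=int(a[4]) if len(a)>4 else None)
E
python3 - <<'E'
from h import *
T=dict(np.load("top0.npz"));S=dict(np.load("side0.npz"))
t=cv2.cvtColor(T["frame"],cv2.COLOR_RGB2HSV);s=cv2.cvtColor(S["frame"],cv2.COLOR_RGB2HSV)
def corners(c):
    return np.array(cv2.minAreaRect(c)[0])
for n,lo,hi,S1 in(("amber",8,14,160),("blue",105,118,150)):
    ct=blob((t[...,0]>=lo)&(t[...,0]<=hi)&(t[...,1]>S1)&(t[...,2]>130),(150,255,190,315))[0]
    cs=blob((s[...,0]>=lo)&(s[...,0]<=hi)&(s[...,1]>S1)&(s[...,2]>130),(240,320,330,420))[0]
    print(n,rect(T,ct,.125),"tri",[np.round(q,4) for q in tri(T,corners(ct),S,corners(cs))],corners(ct),corners(cs))
c=blob((t[...,2]>140)&(t[...,1]<60),(460,255,492,295))[0];print("lip center top",plane(T,cv2.minAreaRect(c)[0],.115).round(4),cv2.minAreaRect(c))
c=blob((s[...,2]>150)&(s[...,1]<60),(393,142,428,166))[0];print("side",cv2.minAreaRect(c),plane(S,cv2.minAreaRect(c)[0],.115).round(4))
# rack top corners from crop
print(plane(T,np.array([[495-340,40],[668-340,92]])/5+[144.5,239.5],.03).round(4), plane(T,np.array([[380-340,380]])/5+[144.5,239.5],.03).round(4))
E
python3 p.py 449 60 110 -16.2
```

```text
amber [417.7 321.8  29.3   8.9  70.6] tri [array([0.418 , 0.324 , 0.1185]), array([0.0005])] [159.55001831 304.3500061 ] [302.57647705 368.50592041]
blue [489.3 298.   27.7   7.1  72.1] tri [array([0.4907, 0.3001, 0.1192]), array([0.0017])] [172.33488464 266.55047607] [269.90487671 339.56173706]
lip center top [[ 0.4607 -0.2862  0.115 ]] ((476.13006591796875, 274.1203918457031), (12.798230171203613, 31.899494171142578), 2.2025980949401855)
side ((409.5187683105469, 152.95175170898438), (27.33880615234375, 8.4398193359375), 21.25050163269043) [[ 0.4614 -0.2849  0.115 ]]
[[0.5355 0.3199 0.03  ]
 [0.5115 0.2462 0.03  ]] [[0.3938 0.367  0.03  ]]
t 0.1 pos [ 130.1 -534.1  232.2] jaw -76.3 tilt 0.06 j1,j6 [-1.42 -0.08] F [-0.5 -0.2  0.1] open 92.8
N 19 row [-35.    6.4 -12.5] [ 0.   -3.16 -0.  ]
```

Request:
{"op": "jog_arm", "data": {
  "commands": [93,-35,0,-12.5,0,-3.2,0,93,-35,0,-12.5,0,-3.2,0,93,-35,0,-12.5,0,-3.2,0,93,-35,0,-12.5,0,-3.2,0,93,-35,0,-12.5,0,-3.2,0,93,-35,0,-12.5,0,-3.2,0,93,-35,0,-12.5,0,-3.2,0,93,-35,0,-12.5,0,-3.2,0],
  "grip_force": 20
}}

```text
time_s: 0.77
eef_pos: [0.343, -0.3216, 0.2297]
tool_rot: [0.24, -0.241, 0.666, -0.664]
contact_force: [0.0, -0.0, 0.7]
opening: 0.999
```

```bash
python3 p.py 449 60 110 -16.2
```

```text
t 0.77 pos [ 343.  -321.6  229.7] jaw -50.2 tilt 0.21 j1,j6 [-0.85  0.02] F [ 0.  -0.   0.7] open 92.9
N 11 row [-34.5  10.9 -12. ] [ 0.02 -3.09 -0.01]
```

Request:
{"op": "jog_arm", "data": {
  "commands": [93,-34.5,0,-12,0,-3.1,0,93,-34.5,0,-12,0,-3.1,0,93,-34.5,0,-12,0,-3.1,0,93,-34.5,0,-12,0,-3.1,0,93,-34.5,12,-12,0,-3.1,0,70,-34.5,15,-12,0,-3.1,0,60,-34.5,15,-12,0,-3.1,0,50,-34.5,15,-12,0,-3.1,0]
}}

```text
time_s: 1.43
eef_pos: [0.4459, -0.0348, 0.1735]
tool_rot: [-0.386, 0.383, -0.593, 0.594]
contact_force: [1.7, -0.0, -1.2]
opening: 0.83
```

```bash
python3 p.py 449 60 80 -16.2
```

```text
t 1.43 pos [445.9 -34.8 173.5] jaw -24.1 tilt 0.23 j1,j6 [-0.18  0.24] F [ 1.7 -0.  -1.2] open 77.2
N 4 row [-22.4  23.4  -7.9] [-0.05 -1.99 -0.03]
```

Request:
{"op": "jog_arm", "data": {
  "commands": [50,-22.4,23.4,-7.9,0,-2,0,50,-22.4,23.4,-7.9,0,-2,0,50,-22.4,23.4,-7.9,0,-2,0,50,-22.4,23.4,-7.9,0,-2,0,50,0,0,0,0,0,0]
}}

```text
time_s: 1.85
eef_pos: [0.4472, 0.0703, 0.074]
tool_rot: [-0.43, 0.428, -0.562, 0.562]
contact_force: [-0.6, 0.5, -0.8]
opening: 0.542
```

```bash
python3 p.py 449 60 16 -16.2 6
```

```text
t 1.85 pos [447.2  70.3  74. ] jaw -15.2 tilt 0.17 j1,j6 [0.05 0.32] F [-0.6  0.5 -0.8] open 50.4
N 6 row [1.6 9.7 0.7] [-0.02  0.16 -0.02]
```

Request:
{"op": "jog_arm", "data": {
  "commands": [50,2,14,0.8,0,0.3,0,50,2,14,0.8,0,0.3,0,50,2,12,0.8,0,0.3,0,50,2,6,0.8,0,0,0,50,1,2,0,0,0,0,50,0,0,0,0,0,0]
}}

```text
time_s: 2.35
eef_pos: [0.4479, 0.0605, 0.0244]
tool_rot: [0.426, -0.425, 0.565, -0.565]
contact_force: [-0.0, 0.0, -0.2]
opening: 0.538
```

```bash
python3 p.py 449 60 16 -16.2 2
```

```text
t 2.35 pos [447.9  60.5  24.4] jaw -16.0 tilt 0.08 j1,j6 [0.03 0.31] F [-0.   0.  -0.2] open 50.0
N 2 row [0.1 4.2 0.6] [-0.02  0.09 -0.03]
```

Request:
{"op": "jog_arm", "data": {
  "commands": [50,0,5,0.6,0,0,0,50,0,3,0.4,0,0,0,50,0,0.4,0,0,0,0,10,0,0,0,0,0,0,10,0,0,0,0,0,0,10,0,0,0,0,0,0,10,0,0,0,0,0,0,10,0,0,0,0,0,0],
  "grip_force": 25
}}

```text
time_s: 3.02
eef_pos: [0.4506, 0.0599, 0.0177]
tool_rot: [-0.427, 0.424, -0.564, 0.566]
contact_force: [-0.1, 0.5, -0.6]
opening: 0.229
```

Request:
{"op": "jog_arm", "data": {
  "commands": [10,0,0,0,0,0,0,10,0,0,0,0,0,0]
}}

```text
time_s: 3.18
eef_pos: [0.4505, 0.06, 0.0178]
tool_rot: [-0.427, 0.424, -0.564, 0.566]
contact_force: [0.6, -0.3, -0.7]
opening: 0.214
```

```bash
python3 p.py 650 12 100 -5.6
```

```text
t 3.18 pos [450.5  60.   17.8] jaw -16.1 tilt 0.29 j1,j6 [0.03 0.31] F [ 0.6 -0.3 -0.7] open 19.9
N 6 row [  1.1 -13.6  34.3] [-0.05 -1.74 -0.02]
```

Request:
{"op": "jog_arm", "data": {
  "commands": [10,0,-15,0,0,0,0,10,0,-25,0,0,0,0,10,0,-25,0,0,0,0,10,0,-15,0,0,0,0,10,0,-3,0,0,0,0,10,0,0,0,0,0,0]
}}

```text
time_s: 3.68
eef_pos: [0.4488, 0.0598, 0.1029]
tool_rot: [-0.426, 0.425, -0.565, 0.565]
contact_force: [0.2, -0.2, -0.9]
opening: 0.212
```

```bash
python3 p.py 650 12 105 -5.6 8
```

```text
t 3.68 pos [448.8  59.8 102.9] jaw -16.1 tilt 0.1 j1,j6 [0.03 0.31] F [ 0.2 -0.2 -0.9] open 19.7
N 8 row [ 0.9 -0.2 25.9] [-0.01 -1.31 -0.01]
```

Request:
{"op": "jog_arm", "data": {
  "commands": [10,1,-0.5,18,0,-1,0,10,1,-0.5,30,0,-1.5,0,10,1,-0.5,30,0,-1.5,0,10,1,-0.5,30,0,-1.5,0,10,1,-0.5,30,0,-1.5,0,10,1,0,28,0,-1.5,0,10,1,0,16,0,-1,0,10,0,0,6,0,0,0]
}}

```text
time_s: 4.35
eef_pos: [0.6332, 0.0128, 0.0935]
tool_rot: [0.47, -0.476, 0.529, -0.523]
contact_force: [0.0, -0.2, -2.6]
opening: 0.211
```

Request:
{"op": "jog_arm", "data": {
  "commands": [10,0,0,0,0,0,0,10,0,0,0,0,0,0]
}}

```text
time_s: 4.52
eef_pos: [0.6324, 0.0127, 0.0903]
tool_rot: [0.469, -0.476, 0.53, -0.522]
contact_force: [0.3, 0.2, -1.2]
opening: 0.211
```

```bash
python3 p.py 650 12 85 -5.6 3; python3 - <<'E'
from h import *
for n in("top","side"):
    d=cams.get_image(n);np.savez(f"{n}1.npz",**d);cv2.imwrite(f"pics/{n}1.png",cv2.resize(d["frame"][110:310,220:440] if n=="top" else d["frame"][150:330,180:400],None,fx=3.6 if n=="top" else 3.6,fy=3,interpolation=cv2.INTER_NEAREST)[:,:,::-1])
E
```

```text
t 4.52 pos [632.4  12.7  90.3] jaw -6.1 tilt 0.87 j1,j6 [-0.05  0.05] F [ 0.3  0.2 -1.2] open 19.7
N 3 row [-0.4  1.7  5.9] [ 0.29 -0.17  0.  ]
```

View pics/side1.png

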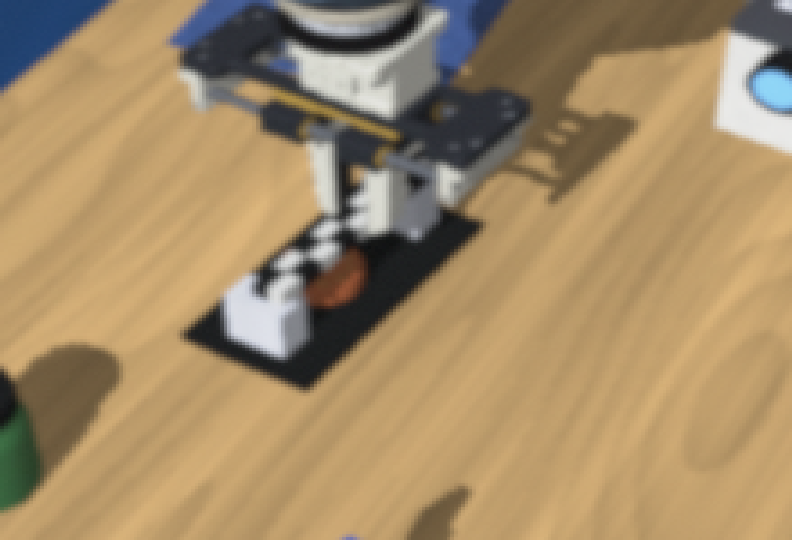

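The side view shows the bar held level above the stage, short of the rests toward -x, with the fossil untouched. I'll move in closer before releasing.

Request:
{"op": "jog_arm", "data": {
  "commands": [10,-0.4,3,8,0.3,-0.2,0,10,-0.4,4,7,0.3,-0.2,0,10,0,4,3,0.3,-0.1,0,10,0,2,1,0,0,0,10,0,0,0,0,0,0,10,0,0,0,0,0,0]
}}

```text
time_s: 5.12
eef_pos: [0.6511, 0.0125, 0.0766]
tool_rot: [-0.476, 0.475, -0.523, 0.524]
contact_force: [0.2, 0.1, -1.0]
opening: 0.208
```

```bash
python3 p.py 650 12 72 -5.6 1; python3 - <<'E'
from h import *
T=cams.get_image("top");S=cams.get_image("side");np.savez("top2.npz",**T);np.savez("side2.npz",**S)
# expected bar top corners if placed at rest_mid vs seen
W=np.zeros((500,800,3),np.uint8)
a=cv2.resize(T["frame"][140:240,260:340+40],None,fx=3.3,fy=4.5)[:450];b=cv2.resize(S["frame"][190:290,215:325],None,fx=3.6,fy=4.5)[:450]
W[:a.shape[0],:a.shape[1]]=a;W[:b.shape[0],400:400+b.shape[1]]=b;cv2.imwrite("pics/c2.png",W[:,:,::-1])
E
```

```text
t 5.12 pos [651.1  12.5  76.6] jaw -5.5 tilt 0.11 j1,j6 [-0.05  0.04] F [ 0.2  0.1 -1. ] open 19.3
N 1 row [ 0.6  4.6 -1. ] [-0.11  0.08  0.  ]
```

View pics/c2.png

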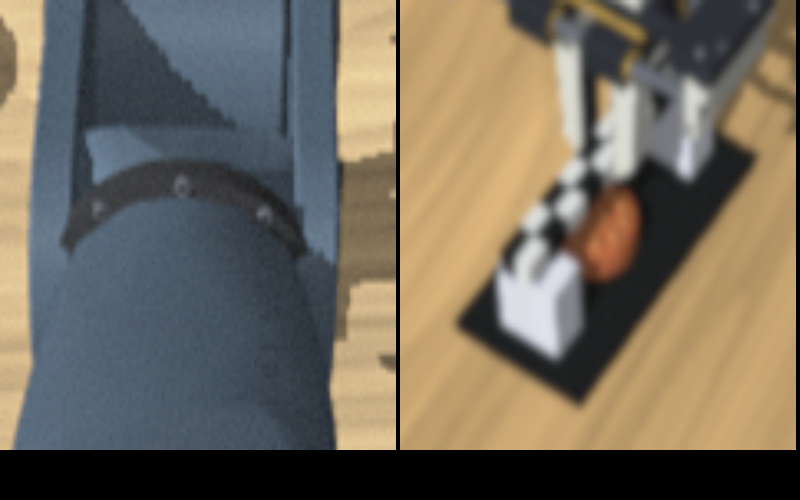

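The arm hides the bar in the top view. In the side crop the bar's near end lies over the near rest, around (535,250), in line with it. I'll lower it to contact.

Request:
{"op": "jog_arm", "data": {
  "commands": [10,0.3,4,-0.5,-0.1,0.1,0,10,0.2,3,-0.4,0,0,0,10,0,1.5,0,0,0,0,10,0,0,0,0,0,0]
}}

```text
time_s: 5.55
eef_pos: [0.6499, 0.012, 0.0679]
tool_rot: [-0.475, 0.475, -0.524, 0.524]
contact_force: [-0.3, -0.4, -1.2]
opening: 0.211
```

```bash
python3 p.py 650 12 67.8 -5.6 1
```

```text
t 5.55 pos [649.9  12.   67.9] jaw -5.7 tilt 0.04 j1,j6 [-0.05  0.05] F [-0.3 -0.4 -1.2] open 19.6
N 1 row [0.  0.1 0.1] [-0.04 -0.05 -0.  ]
```

Request:
{"op": "jog_arm", "data": {
  "commands": [10,0,1,0,0,0,0,10,0,0.8,0,0,0,0,10,0,0,0,0,0,0]
}}

```text
time_s: 5.8
eef_pos: [0.65, 0.012, 0.0682]
tool_rot: [-0.475, 0.475, -0.524, 0.524]
contact_force: [-0.7, 0.3, -1.2]
opening: 0.211
```

Request:
{"op": "jog_arm", "data": {
  "commands": [10,0,2,0,0,0,0,10,0,2,0,0,0,0]
}}

```text
time_s: 5.97
eef_pos: [0.6503, 0.012, 0.0676]
tool_rot: [-0.475, 0.475, -0.524, 0.524]
contact_force: [-13.3, -0.9, 27.4]
opening: 0.216
```

Request:
{"op": "jog_arm", "data": {
  "commands": [10,0,0,0,0,0,0,30,0,0,0,0,0,0,35,0,0,0,0,0,0,35,0,0,0,0,0,0,35,0,-6,0,0,0,0,35,0,-20,0,0,0,0,35,0,-35,0,0,0,0,35,0,-35,0,0,0,0]
}}

```text
time_s: 6.63
eef_pos: [0.6468, 0.0121, 0.1597]
tool_rot: [0.472, -0.478, 0.527, -0.521]
contact_force: [-0.6, -0.3, -0.3]
opening: 0.38
```

```bash
python3 p.py 417.5 320 230 -18.3 
```

```text
t 6.63 pos [646.8  12.1 159.7] jaw -5.6 tilt 0.65 j1,j6 [-0.05  0.05] F [-0.6 -0.3 -0.3] open 35.4
N 11 row [-23.4  -6.2 -26.1] [0.06 1.15 0.01]
```

Request:
{"op": "jog_arm", "data": {
  "commands": [60,-18,-8,-20,0,1,0,60,-24,-6,-26,0,1.2,0,60,-24,-6,-26,0,1.2,0,60,-24,-6,-26,0,1.2,0,60,-24,-6,-26,0,1.2,0,60,-24,-6,-26,0,1.2,0,60,-24,-6,-26,0,1.2,0,60,-20,-3,-20,0,1.2,0]
}}

```text
time_s: 7.3
eef_pos: [0.4841, 0.2279, 0.2193]
tool_rot: [-0.428, 0.424, -0.564, 0.565]
contact_force: [-0.3, 0.6, 0.2]
opening: 0.647
```

```bash
python3 p.py 417.5 320 200 -18.3;  python3 - <<'E'
from h import *
T=cams.get_image("top");np.savez("top3.npz",**T)
t=cv2.cvtColor(T["frame"],cv2.COLOR_RGB2HSV)
for c in blob((t[...,2]>150)&(t[...,1]<60),(275,165,364,215),8):
  if cv2.contourArea(c)>5:print("w",rect(T,c,.062))
cv2.imwrite("pics/t3.png",cv2.resize(T["frame"][130:330,240:440],None,fx=3,fy=3)[:,:,::-1])
W=np.zeros((500,800,3),np.uint8)
S=cams.get_image("side");np.savez("side3.npz",**S)
a=cv2.resize(T["frame"][155:230,265:375],None,fx=3.6,fy=3.6);b=cv2.resize(S["frame"][190:290,215:325],None,fx=3.6,fy=4.5)[:450]
W[:a.shape[0],:a.shape[1]]=a;W[:b.shape[0],400:400+b.shape[1]]=b;cv2.imwrite("pics/c3.png",W[:,:,::-1])
E
```

```text
t 7.3 pos [484.1 227.9 219.3] jaw -15.9 tilt 0.28 j1,j6 [0.35 0.63] F [-0.3  0.6  0.2] open 60.2
N 4 row [-17.2   4.8 -22.6] [-0.06  0.6  -0.03]
w [642.4 -42.   70.7  40.2  88.4]
w [646.9  86.1  33.7  22.7  82.7]
w [665.7  78.3  25.2  17.   88.4]
w [652.7  29.6  37.9  14.9  56. ]
w [650.3  57.7  16.7   8.5  88.5]
w [655.1   1.4  16.7   8.5  88.5]
```

View pics/c3.png

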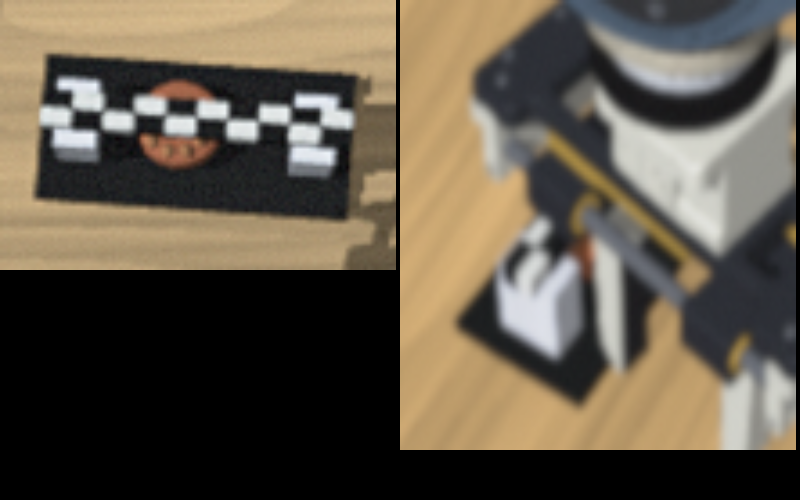

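```bash
python3 - <<'E'
from h import *
T=dict(np.load("top3.npz"));f=lambda x,y:[x/3.6+264.6,y/3.6+154.6]
print(plane(T,[f(197,117.7),f(40,106.2),f(354,129.3)],.062).round(4))
# grey levels: black/white ends along the bar; rest edges along x, on each rest
T0=dict(np.load("top0.npz"))
for i in(0,3):
    pass
e=[rect(T0,c,.05) for c in blob(T0["frame"].min(2)>150,(275,170,364,212),2)];print(e)
e=[rect(T0,c,.05) for c in blob(T0["frame"].min(2)>190,(275,170,364,212),2)];print(e)
E
```

```text
[[ 0.6505  0.0112  0.062 ]
 [ 0.6598  0.102   0.062 ]
 [ 0.6413 -0.0791  0.062 ]]
[array([644.2, -56.5,  40. ,  24.6,  -5.5]), array([657.9,  82.4,  38.7,  23.3,  -1.5])]
[array([644.7, -57. ,  36.8,  22. ,  -6.5]), array([657.4,  81.8,  36.5,  20.6,  -5.4])]
```

The bar lies across both rests, centred within about 1.5 mm and 0.4° of the stage axis (centre line from crop (40,106) to (354,129)). Next is the amber filter.

Request:
{"op": "jog_arm", "data": {
  "commands": [50,-18,4,-24,0,0.6,0,50,-18,5,-24,0,0.6,0,50,-14,5,-16,0,0.6,0,50,-6,3,-6,0,0.4,0,50,0,0,0,0,0,0]
}}

```text
time_s: 7.82
eef_pos: [0.4319, 0.3047, 0.2029]
tool_rot: [-0.419, 0.413, -0.571, 0.573]
contact_force: [-0.4, 0.1, 0.0]
opening: 0.538
```

```bash
python3 p.py 417.5 320 145 -18.3 4
```

```text
t 7.82 pos [431.9 304.7 202.9] jaw -18.0 tilt 0.48 j1,j6 [0.53 0.84] F [-0.4  0.1  0. ] open 50.1
N 4 row [-2.5 14.5 -4.7] [-0.1   0.08 -0.06]
```

Request:
{"op": "jog_arm", "data": {
  "commands": [50,-4,10,-7,-0.1,0.1,-0.1,50,-4,12,-7,-0.1,0.1,-0.1,50,-2,12,-4,-0.1,0.1,0,50,0,8,-2,0,0,0,50,0,2,0,0,0,0,50,0,0,0,0,0,0]
}}

```text
time_s: 8.32
eef_pos: [0.4164, 0.3192, 0.1541]
tool_rot: [-0.414, 0.414, -0.573, 0.574]
contact_force: [-0.3, 0.4, 0.8]
opening: 0.54
```

```bash
python3 p.py 417.5 320 108 -18.3 4; python3 - <<'E'
from h import *
S=cams.get_image("side");T=cams.get_image("top")
W=np.zeros((480,800,3),np.uint8)
W[:,:400]=cv2.resize(S["frame"][300:420,240:340],None,fx=4,fy=4);W[:,400:]=cv2.resize(T["frame"][220:340,130:230],None,fx=4,fy=4)
cv2.imwrite("pics/c4.png",W[:,:,::-1])
E
```

```text
t 8.32 pos [416.4 319.2 154.1] jaw -18.4 tilt 0.09 j1,j6 [0.57 0.89] F [-0.3  0.4  0.8] open 50.2
N 4 row [-0.3 11.5  0.2] [-0.02 -0.02  0.01]
```

View pics/c4.png

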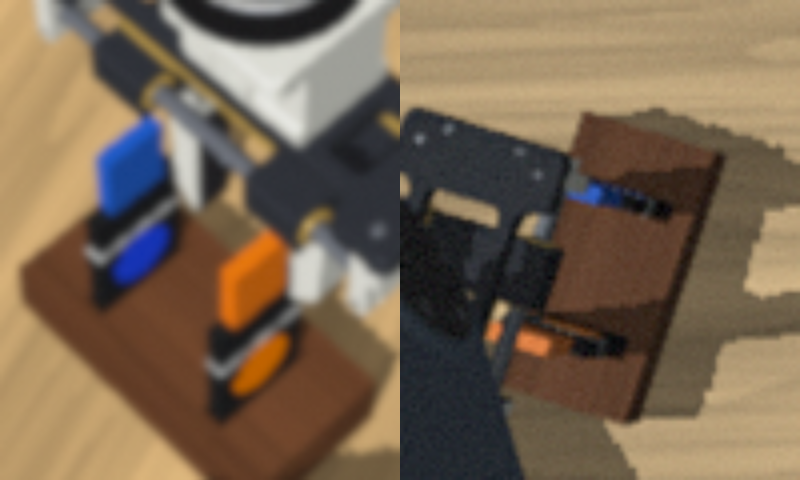

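The fingers straddle the amber tab (side crop: tab at (255,285), fingers at (190,180) and (310,275)) and clear the blue one. I'll descend and grip.

Request:
{"op": "jog_arm", "data": {
  "commands": [50,-0.4,12,0.4,0,0,0,50,-0.4,14,0.4,0,0,0,50,0,12,0,0,0,0,50,0,6,0,0,0,0,50,0,3,0,0,0,0,50,0,0,0,0,0,0]
}}

```text
time_s: 8.92
eef_pos: [0.4212, 0.3202, 0.1097]
tool_rot: [-0.416, 0.41, -0.573, 0.575]
contact_force: [-0.5, 0.7, -0.0]
opening: 0.536
```

```bash
python3 p.py 417.5 320 108.5 -18.3 1
```

```text
t 8.92 pos [421.2 320.2 109.7] jaw -18.5 tilt 0.51 j1,j6 [0.56 0.89] F [-0.5  0.7 -0. ] open 49.9
N 1 row [ 1.3  1.2 -3.4] [-0.4  -0.18 -0.32]
```

Request:
{"op": "jog_arm", "data": {
  "commands": [40,1,1.2,-3,-0.4,-0.2,-0.3,30,0.3,0,-1,0,0,0,20,0,0,0,0,0,0,2,0,0,0,0,0,0,2,0,0,0,0,0,0,2,0,0,0,0,0,0,2,0,0,0,0,0,0,2,0,0,0,0,0,0],
  "grip_force": 15
}}

```text
time_s: 9.58
eef_pos: [0.4177, 0.3209, 0.1112]
tool_rot: [0.416, -0.413, 0.573, -0.573]
contact_force: [0.3, 0.8, -0.6]
opening: 0.085
```

Request:
{"op": "jog_arm", "data": {
  "commands": [2,0,0,0,0,0,0,2,0,0,0,0,0,0,2,0,0,0,0,0,0],
  "grip_force": 35
}}

```text
time_s: 9.83
eef_pos: [0.4177, 0.3209, 0.1112]
tool_rot: [0.416, -0.413, 0.573, -0.573]
contact_force: [0.7, -0.5, -0.2]
opening: 0.085
```

```bash
python3 p.py 417.5 320 250 -18.3
```

```text
t 9.83 pos [417.7 320.9 111.2] jaw -18.3 tilt 0.19 j1,j6 [0.57 0.88] F [ 0.7 -0.5 -0.2] open 7.9
N 4 row [  0.2 -34.7   0.1] [-0.02  0.01 -0.04]
```

Request:
{"op": "jog_arm", "data": {
  "commands": [2,0,-12,0,0,0,0,2,0,-24,0,0,0,0,2,0,-32,0,0,0,0,2,0,-34,0,0,0,0,2,0,-26,0,0,0,0,2,0,-12,0,0,0,0,2,0,0,0,0,0,0]
}}

```text
time_s: 10.42
eef_pos: [0.416, 0.3197, 0.2554]
tool_rot: [0.413, -0.415, 0.573, -0.573]
contact_force: [0.8, -0.2, -0.7]
opening: 0.087
```

```bash
python3 p.py 461 -285.6 250 86.3
```

```text
t 10.42 pos [416.  319.7 255.4] jaw -18.3 tilt 0.16 j1,j6 [0.57 0.88] F [ 0.8 -0.2 -0.7] open 8.1
N 17 row [20.3  0.3 32.6] [0.   4.44 0.01]
```

Request:
{"op": "jog_arm", "data": {
  "commands": [2,8,0,12,0,1.7,0,2,15.7,0,25,0,3.4,0,2,15.7,0,25,0,3.4,0,2,15.7,0,25,0,3.4,0,2,15.7,0,25,0,3.4,0,2,15.7,0,25,0,3.4,0,2,15.7,0,25,0,3.4,0,2,15.7,0,25,0,3.4,0]
}}

```text
time_s: 11.08
eef_pos: [0.5198, 0.122, 0.2475]
tool_rot: [0.271, -0.278, 0.653, -0.651]
contact_force: [-0.2, 0.4, -0.6]
opening: 0.087
```

Request:
{"op": "jog_arm", "data": {
  "commands": [2,15.7,0,25,0,3.4,0,2,15.7,0,25,0,3.4,0,2,15.7,0,25,0,3.4,0,2,15.7,0,25,0,3.4,0,2,15.7,0,25,0,3.4,0,2,15.7,0,25,0,3.4,0,2,15.7,0,25,0,3.4,0,2,15.7,0,25,0,3.4,0]
}}

```text
time_s: 11.75
eef_pos: [0.5215, -0.1236, 0.2363]
tool_rot: [0.097, -0.112, 0.701, -0.698]
contact_force: [-0.7, 0.8, 0.1]
opening: 0.083
```

```bash
python3 p.py 461 -285.6 250 86.3 6
```

```text
t 11.75 pos [ 521.5 -123.6  236.3] jaw -73.0 tilt 1.28 j1,j6 [-0.32  0.96] F [-0.7  0.8  0.1] open 7.7
N 6 row [14.  -2.2 25.4] [0.03 3.45 0.21]
```

Request:
{"op": "jog_arm", "data": {
  "commands": [2,14,-3,25,0,3.4,0.2,2,14,-3,25,0,3.4,0.2,2,14,-3,25,0,3.4,0.2,2,14,-3,25,0,3.4,0.2,2,10,-2,18,0,2.4,0.2,2,4,0,8,0,1,0,2,0,0,0,0,0,0]
}}

```text
time_s: 12.33
eef_pos: [0.467, -0.269, 0.2415]
tool_rot: [-0.014, 0.003, 0.71, -0.704]
contact_force: [0.4, 1.1, -1.5]
opening: 0.084
```

```bash
python3 p.py 461 -285.6 235 86.3 3
```

```text
t 12.33 pos [ 467.  -269.   241.5] jaw -91.3 tilt 0.98 j1,j6 [-0.61  0.99] F [ 0.4  1.1 -1.5] open 7.8
N 3 row [1.8 2.1 5.6] [0.14 0.79 0.3 ]
```

Settle above the slot, then look.

Request:
{"op": "jog_arm", "data": {
  "commands": [2,2.5,3,7,0.2,1,0.4,2,2,3,6,0.1,0.8,0.3,2,1,1,4,0,0.4,0.2,2,0,0,2,0,0.2,0,2,0,0,0,0,0,0,2,0,0,0,0,0,0]
}}

```text
time_s: 12.83
eef_pos: [0.4612, -0.2857, 0.2311]
tool_rot: [-0.022, 0.022, 0.708, -0.705]
contact_force: [-0.3, 0.2, -0.9]
opening: 0.083
```

```bash
python3 p.py 461 -285.6 235 86.3 1; python3 - <<'E'
from h import *
S=cams.get_image("side");T=cams.get_image("top");np.savez("side5.npz",**S);np.savez("top5.npz",**T)
W=np.zeros((480,800,3),np.uint8)
W[:,:400]=cv2.resize(S["frame"][80:200,360:460],None,fx=4,fy=4);W[:,400:]=cv2.resize(T["frame"][210:330,430:530],None,fx=4,fy=4)
cv2.imwrite("pics/c5.png",W[:,:,::-1])
E
```

```text
t 12.83 pos [ 461.2 -285.7  231.1] jaw -93.6 tilt 0.24 j1,j6 [-0.64  0.99] F [-0.3  0.2 -0.9] open 7.7
N 1 row [ 0.2 -3.9 -0.1] [0.23 0.12 0.06]
```

View pics/c5.png

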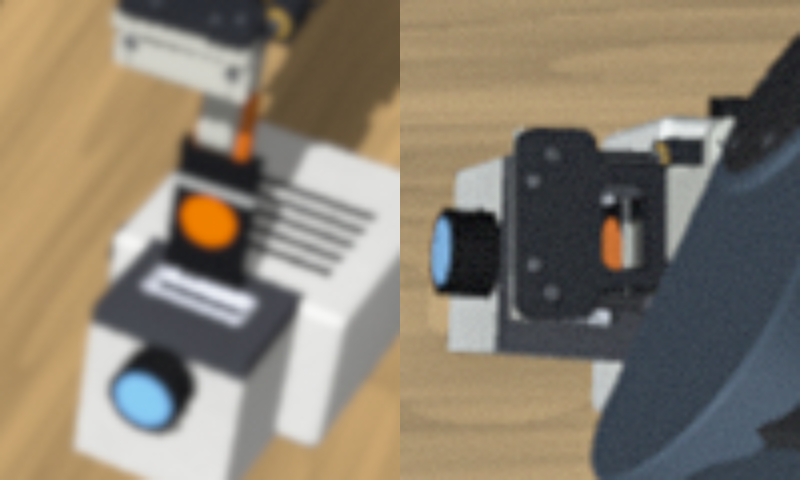

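The filter hangs upright just above the slot: in the side crop the glass is at (208,222), the bottom edge runs about (168,262) to (247,285), and the lip spans (150,280) to (252,312). I'll measure the filter's lateral offset in the grip from the glass and the plate edges.

```bash
python3 - <<'E'
from h import *
S=dict(np.load("side5.npz"));o=sensors.observe();p=np.array(o["eef_pos"]);z=Ro.from_quat(o["tool_rot"],scalar_first=True).as_matrix()[:,2]
s=cv2.cvtColor(S["frame"],cv2.COLOR_RGB2HSV)
n=z*np.sign(z[1]);a=np.array([n[1],-n[0],0]) # face normal, filter width axis (~+x)
def face(uv,off):
    c,r=ray(S,uv);k=((p+n*off-c)@n)/(r@n);X=c+r*k[:,None];return np.c_[(X-p)@a,X[:,2]]*1000
c=blob((s[...,0]<18)&(s[...,1]>180)&(s[...,2]>150),(400,125,424,148))[0]
e=cv2.fitEllipse(c);print("glass",e,"width offset, z",face([e[0]],.004).round(1))
g=S["frame"].max(2).astype(int)
for r in(122,124,126,136,140,144):print(r,g[r,396:432].tolist())
f=lambda x,y:[x/4+359.6,y/4+79.6]
print("crop corners bl,br,tl,tr",face([f(168,262),f(247,285),f(182,138),f(258,165)],.004).round(1))
# where glass centre should appear if the offset were zero
for z0 in(.128,):
    print("pred bottom corners",((proj(S,[p+n*.004+a*w+[0,0,z0-p[2]] for w in(.023,-.023)])-[359.6,79.6])*4).round(0))
E
```

```text
glass ((411.5614929199219, 134.887939453125), (10.841744422912598, 14.100259780883789), 121.11870574951172) width offset, z [[  1.1 167. ]]
122 [171, 171, 171, 171, 169, 168, 163, 144, 109, 74, 50, 41, 36, 32, 31, 33, 31, 31, 31, 32, 30, 32, 30, 31, 28, 32, 32, 31, 44, 72, 99, 116, 123, 125, 126, 126]
124 [171, 172, 175, 178, 180, 184, 188, 184, 169, 154, 141, 128, 110, 91, 75, 62, 48, 38, 36, 34, 31, 32, 30, 31, 33, 32, 29, 28, 36, 51, 68, 83, 94, 102, 109, 119]
126 [177, 179, 182, 188, 197, 206, 200, 170, 129, 118, 131, 148, 156, 160, 160, 152, 140, 127, 111, 91, 77, 62, 49, 41, 34, 32, 30, 37, 53, 80, 95, 97, 99, 102, 99, 104]
136 [226, 226, 226, 225, 218, 182, 121, 66, 70, 131, 194, 229, 238, 239, 240, 239, 240, 240, 239, 239, 238, 229, 188, 115, 52, 31, 42, 62, 81, 93, 102, 116, 142, 169, 180, 173]
140 [201, 156, 120, 110, 115, 98, 65, 37, 31, 31, 47, 79, 119, 157, 187, 208, 217, 219, 215, 203, 176, 132, 80, 41, 32, 40, 56, 78, 94, 108, 134, 165, 180, 176, 165, 153]
144 [81, 77, 79, 78, 70, 51, 38, 33, 31, 31, 32, 32, 31, 31, 31, 31, 30, 31, 29, 30, 33, 32, 30, 33, 48, 80, 109, 125, 138, 159, 185, 193, 182, 167, 153, 142]
crop corners bl,br,tl,tr [[ 20.3 131.4]
 [-27.4 134.6]
 [ 23.1 213.4]
 [-21.3 212.4]]
pred bottom corners [[163. 265.]
 [238. 291.]]
```

```bash
python3 - <<'E'
from h import *
S=dict(np.load("side5.npz"));o=sensors.observe();p=np.array(o["eef_pos"]);z=Ro.from_quat(o["tool_rot"],scalar_first=True).as_matrix()[:,2]
n=z*np.sign(z[1]);a=np.array([n[1],-n[0],0])
def face(uv,off):
    c,r=ray(S,uv);k=((p+n*off-c)@n)/(r@n);X=c+r*k[:,None];return np.c_[(X-p)@a,X[:,2]]*1000
g=S["frame"].max(2).astype(float);L=[];R=[]
for r in list(range(117,123))+list(range(132,146)):
    row=g[r,396:432];grad=np.diff(cv2.GaussianBlur(row[None],(3,1),0)[0])
    i=np.arange(35)+396.5
    wl=np.where(i<407,np.clip(-grad,0,None),0);wr=np.where(i>416,np.clip(grad,0,None),0)
    kl=wl.argmax();kr=np.where(np.arange(35)>22,wr,0)
    # first strong dark->bright rise walking right from the last dark pixel
    d=np.where(row<45)[0].max();w=np.clip(grad[d:d+4],0,None);R.append([(w*i[d:d+4]).sum()/w.sum(),r])
    w=wl[max(kl-2,0):kl+3];L.append([(w*i[max(kl-2,0):kl+3]).sum()/w.sum(),r])
l=face(L,.004);q=face(R,-.004)
print(np.c_[l,q].round(1))
E
```

```text
Traceback (most recent call last):
ValueError: zero-size array to reduction operation maximum which has no identity
```

```bash
python3 - <<'E'
from h import *
S=dict(np.load("side5.npz"));o=sensors.observe();p=np.array(o["eef_pos"]);z=Ro.from_quat(o["tool_rot"],scalar_first=True).as_matrix()[:,2]
n=z*np.sign(z[1]);a=np.array([n[1],-n[0],0])
def face(uv,off):
    c,r=ray(S,uv);k=((p+n*off-c)@n)/(r@n);X=c+r*k[:,None];return np.c_[(X-p)@a,X[:,2]]*1000
g=S["frame"].max(2).astype(float)
for r in list(range(119,124))+list(range(127,146)):
    row=g[r,396:432];dk=np.where(row<50)[0]
    if not len(dk):continue
    gr=np.diff(row);i=np.arange(35)+396.5
    def edge(k0,k1,s):
        w=np.clip(s*gr[k0:k1],0,None);return (w*i[k0:k1]).sum()/w.sum() if w.sum() else np.nan
    l=edge(max(dk.min()-4,0),dk.min()+1,-1);q=edge(dk.max(),dk.max()+4,1)
    print(r,round(l,1),round(q,1),face([[l,r]],.004).round(1)[0],face([[q,r]],-.004).round(1)[0])
E
```

```text
119 404.4 417.4 [ 23.  200.8] [ -3.3 205.7]
120 404.3 425.6 [ 23.  198.2] [-21.8 209.9]
121 404.2 425.6 [ 22.8 195.6] [-22.1 207.5]
122 404.7 425.5 [ 21.3 193.6] [-22.5 205. ]
123 407.0 425.7 [ 15.7 193. ] [-23.2 202.7]
127 419.2 425.0 [-13.  193.3] [-23.3 192.3]
128 403.1 407.1 [ 22.9 177.1] [ 16.5 174.6]
133 418.0 423.1 [-12.7 177.4] [-21.5 175.8]
134 418.4 423.0 [-14.  175.2] [-21.8 173.2]
135 418.8 423.3 [-15.1 173. ] [-22.8 170.9]
136 418.8 423.7 [-15.7 170.5] [-24.  168.7]
137 418.6 422.4 [-15.5 167.7] [-21.5 165. ]
138 401.8 422.2 [ 22.3 150.3] [-21.4 162.3]
139 401.9 422.5 [ 21.9 147.7] [-22.7 160.1]
140 401.8 422.9 [ 21.7 145. ] [-24.  157.8]
141 400.9 422.9 [ 23.4 141.6] [-24.3 155.2]
142 400.6 421.3 [ 23.8 138.6] [-21.2 151.3]
143 400.3 421.3 [ 24.  135.7] [-21.7 148.7]
144 400.8 421.6 [ 22.6 133.5] [-22.7 146.4]
145 402.0 420.9 [ 19.3 132. ] [-21.5 143.2]
```

In the side view the filter sits within 0.5 mm of the TCP, upright, and aligned with the slot. I'll lower it slowly and watch the force.

Request:
{"op": "jog_arm", "data": {
  "commands": [2,0,4,0,0.2,0.1,0,2,0,5,0,0,0,0,2,0,5,0,0,0,0,2,0,4,0,0,0,0,2,0,3,0,0,0,0,2,0,0,0,0,0,0]
}}

```text
time_s: 13.43
eef_pos: [0.4622, -0.2867, 0.2107]
tool_rot: [0.021, -0.023, -0.705, 0.709]
contact_force: [-0.6, -1.6, -2.7]
opening: 0.086
```

```bash
python3 p.py 461 -285.6 205 86.3 3; python3 -c "
from plant import sensors;print(sensors.observe()['ft_torque'].round(2))"
```

```text
t 13.43 pos [ 462.2 -286.7  210.7] jaw -93.6 tilt 0.31 j1,j6 [-0.64  1.  ] F [-0.6 -1.6 -2.7] open 8.0
N 3 row [ 0.4  1.9 -0.4] [-0.09  0.04 -0.04]
[-0.41  0.33 -0.07]
```

Request:
{"op": "jog_arm", "data": {
  "commands": [2,0.5,3,-0.5,-0.1,0,0,2,0.4,5,-0.4,0,0,0,2,0.2,5,-0.2,0,0,0,2,0,4,0,0,0,0,2,0,2,0,0,0,0,2,0,0,0,0,0,0]
}}

```text
time_s: 13.93
eef_pos: [0.4615, -0.2867, 0.1893]
tool_rot: [0.021, -0.023, -0.705, 0.709]
contact_force: [-0.7, -3.6, 0.8]
opening: 0.091
```

```bash
python3 p.py 461 -285.6 175 86.3 3; python3 -c "
from plant import sensors;print(sensors.observe()['ft_torque'].round(2))"
```

```text
t 13.93 pos [ 461.5 -286.7  189.3] jaw -93.6 tilt 0.37 j1,j6 [-0.64  0.99] F [-0.7 -3.6  0.8] open 8.5
N 3 row [ 0.2  4.8 -0.4] [-0.1   0.04 -0.07]
[-0.68  0.06 -0.05]
```

Request:
{"op": "jog_arm", "data": {
  "commands": [2,0.2,3,1,0,0,0,2,0.2,4,0.8,0,0,0,2,0,4,0.5,0,0,0,2,0,3,0,0,0,0,2,0,0,0,0,0,0]
}}

```text
time_s: 14.35
eef_pos: [0.4605, -0.2872, 0.1728]
tool_rot: [0.022, -0.023, -0.706, 0.707]
contact_force: [0.4, -0.6, -1.6]
opening: 0.085
```

```bash
python3 p.py 461 -286 158.2 86.3 4; python3 -c "
from plant import sensors;print(sensors.observe()['ft_torque'].round(2))"
```

```text
t 14.35 pos [ 460.5 -287.2  172.8] jaw -93.6 tilt 0.1 j1,j6 [-0.64  0.99] F [ 0.4 -0.6 -1.6] open 7.9
N 4 row [-0.1  3.6 -0.3] [-0.01  0.03 -0.02]
[-0.11 -0.06  0.03]
```

Good: the forces are gone at y = -287.2. The last 14.6 mm comes next, with a check before the end.

Request:
{"op": "jog_arm", "data": {
  "commands": [2,-0.1,3,0,0,0,0,2,0,4,0,0,0,0,2,0,3,0,0,0,0,2,0,2,0,0,0,0,2,0,0,0,0,0,0,2,0,0,0,0,0,0]
}}

```text
time_s: 14.85
eef_pos: [0.4605, -0.2873, 0.159]
tool_rot: [0.022, -0.022, -0.707, 0.707]
contact_force: [0.9, -1.1, -0.6]
opening: 0.083
```

```bash
python3 p.py 460.5 -287.2 158.2 86.3 1; python3 - <<'E'
from h import *
S=cams.get_image("side");np.savez("side6.npz",**S)
cv2.imwrite("pics/c6.png",cv2.resize(S["frame"][115:190,380:460],None,fx=7,fy=7,interpolation=cv2.INTER_CUBIC)[:,:,::-1])
E
```

```text
t 14.85 pos [ 460.5 -287.3  159. ] jaw -93.6 tilt 0.06 j1,j6 [-0.64  0.99] F [ 0.9 -1.1 -0.6] open 7.7
N 1 row [-0.   0.8 -0.1] [-0.04  0.12 -0.05]
```

View pics/c6.png

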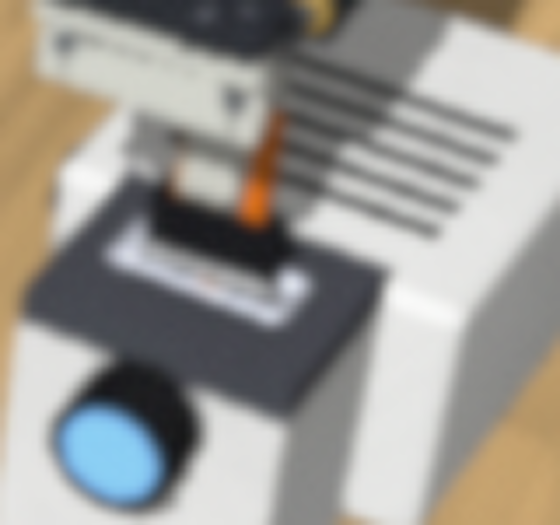

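The white line is right at the lip: a grey strip below the black at crop (215,265), with the filter upright. I'll check the line's height under the TCP from the earlier unobstructed view.

```bash
python3 - <<'E'
from h import *
p=np.array([.4612,-.2857,.2311]);th=np.radians(86.4);n=np.array([np.cos(th),np.sin(th),0])
def z(S,p,uv):
    c,r=ray(S,[uv]);k=((p+n*.004-c)@n)/(r@n);X=c+r*k[:,None];return X[0,2]*1000
S=dict(np.load("side5.npz"));g=S["frame"].min(2).astype(float);zs=[]
for u in range(406,420):
    v=np.arange(118,134);col=np.clip(g[v,u]-60,0,None);k=col.argmax();w=col[max(k-2,0):k+3];vv=v[max(k-2,0):k+3]
    zs.append(z(S,p,[u,(w*vv).sum()/w.sum()]))
print("line below TCP",(231.1-np.array(zs)).round(1))
t=[]
for u in(406,408):print(u,g[108:126,u].astype(int).tolist(),z(S,p,[u,115]))
# now: dark->bright transition at the line's top edge in side6
S=dict(np.load("side6.npz"));g=S["frame"].min(2).astype(float);p=np.array([.4605,-.2873,.159])
for u in(406,409,412,415):print(u,[(int(g[v,u]),round(z(S,p,[u,v]),1)) for v in range(143,158)])
E
```

```text
line below TCP [43.8 43.7 43.7 43.7 43.7 43.6 43.5 43.6 43.5 43.6 43.5 43.5 43.6 43.6]
406 [102, 100, 99, 97, 89, 72, 55, 43, 38, 36, 35, 35, 32, 34, 48, 90, 139, 159] 211.88697662177637
408 [97, 101, 107, 115, 111, 99, 81, 60, 42, 34, 29, 26, 25, 27, 32, 59, 108, 151] 213.51934954269302
406 [(81, np.float64(139.5)), (44, np.float64(136.8)), (29, np.float64(134.2)), (26, np.float64(131.5)), (26, np.float64(128.8)), (28, np.float64(126.2)), (38, np.float64(123.5)), (77, np.float64(120.8)), (123, np.float64(118.1)), (152, np.float64(115.4)), (159, np.float64(112.7)), (179, np.float64(110.0)), (188, np.float64(107.3)), (150, np.float64(104.6)), (96, np.float64(101.8))]
409 [(136, np.float64(142.2)), (87, np.float64(139.6)), (47, np.float64(137.0)), (32, np.float64(134.3)), (26, np.float64(131.7)), (29, np.float64(129.0)), (27, np.float64(126.3)), (37, np.float64(123.7)), (73, np.float64(121.0)), (123, np.float64(118.3)), (156, np.float64(115.6)), (165, np.float64(112.9)), (182, np.float64(110.2)), (194, np.float64(107.5)), (164, np.float64(104.8))]
412 [(157, np.float64(145.0)), (117, np.float64(142.4)), (74, np.float64(139.7)), (43, np.float64(137.1)), (31, np.float64(134.5)), (29, np.float64(131.8)), (27, np.float64(129.2)), (29, np.float64(126.5)), (37, np.float64(123.8)), (75, np.float64(121.2)), (126, np.float64(118.5)), (164, np.float64(115.8)), (172, np.float64(113.1)), (181, np.float64(110.4)), (189, np.float64(107.7))]
415 [(62, np.float64(147.7)), (50, np.float64(145.1)), (37, np.float64(142.5)), (29, np.float64(139.9)), (30, np.float64(137.2)), (31, np.float64(134.6)), (27, np.float64(132.0)), (29, np.float64(129.3)), (26, np.float64(126.7)), (39, np.float64(124.0)), (74, np.float64(121.3)), (126, np.float64(118.7)), (162, np.float64(116.0)), (166, np.float64(113.3)), (175, np.float64(110.6))]
```

```bash
python3 - <<'E'
from h import *
th=np.radians(86.4);n=np.array([np.cos(th),np.sin(th),0])
def z(S,p,uv):
    c,r=ray(S,[uv]);k=((p+n*.004-c)@n)/(r@n);X=c+r*k[:,None];return X[0,2]*1000
for f,p,v0,v1 in(("side5.npz",[.4612,-.2857,.2311],112,134),("side6.npz",[.4605,-.2873,.159],140,158)):
    S=dict(np.load(f));p=np.array(p);g=S["frame"].min(2).astype(float);r=[]
    for u in range(405,420):
        v=np.arange(v0,v1);c=g[v,u];k=np.where(c<40)[0].max() if f=="side6.npz" else next(i for i in range(3,len(c)) if c[:i].min()<40 and c[i]>90)-1
        while c[k+1]<75:k+=1
        r.append(p[2]*1000-z(S,p,[u,v[k]+(75-c[k])/(c[k+1]-c[k])]))
    print(f,"line top edge below TCP",np.round(r,1),np.median(r).round(2))
E
```

```text
Traceback (most recent call last):
StopIteration
```

```bash
python3 - <<'E'
from h import *
th=np.radians(86.4);n=np.array([np.cos(th),np.sin(th),0])
def z(S,p,uv):
    c,r=ray(S,[uv]);k=((p+n*.004-c)@n)/(r@n);X=c+r*k[:,None];return X[0,2]*1000
for f,p,zc in(("side5.npz",[.4612,-.2857,.2311],187.5),("side6.npz",[.4605,-.2873,.159],115)):
    S=dict(np.load(f));p=np.array(p);g=S["frame"].min(2).astype(float);r=[]
    for u in range(405,418):
        v=min(range(100,165),key=lambda v:abs(z(S,p,[u,v])-zc))
        while g[v,u]>=75:v-=1
        r.append(p[2]*1000-z(S,p,[u,v+(75-g[v,u])/(g[v+1,u]-g[v,u])]))
    print(f,np.round(r,1),np.median(r).round(2))
E
```

```text
side5.npz [37.8 38.1 38.2 38.1 38.2 38.2 38.1 38.1 38.1 38.  38.1 38.1 38. ] 38.13
side6.npz [38.1 38.  38.1 38.1 38.1 38.  37.9 37.8 37.7 37.7 37.7 37.6 37.8] 37.89
```

The line's offset under the TCP hasn't changed since before insertion, so the filter hasn't slipped. The line is about 43.4 mm below the TCP, so the target TCP height is about 158.4 mm. One small trim down.

Request:
{"op": "jog_arm", "data": {
  "commands": [2,0,1,0,0,0,0,2,0,0,0,0,0,0,2,0,0,0,0,0,0,2,0,0,0,0,0,0]
}}

```text
time_s: 15.23
eef_pos: [0.4606, -0.2874, 0.1583]
tool_rot: [0.022, -0.023, -0.706, 0.707]
contact_force: [-0.3, 0.1, -1.2]
opening: 0.083
```

```bash
python3 p.py 460.5 -287.2 158.4 86.3 1;  python3 - <<'E'
from h import *
T=cams.get_image("top");S=cams.get_image("side")
W=np.zeros((480,800,3),np.uint8)
W[:,:480]=cv2.resize(T["frame"][130:330,140:380],(480,480*200//240))[:400].repeat(1,0) if 0 else cv2.resize(T["frame"][130:330,140:380],(480,480));W[:,480:]=cv2.resize(S["frame"][200:440,150:350],(320,480))
cv2.imwrite("pics/c7.png",W[:,:,::-1])
E
```

```text
t 15.23 pos [ 460.6 -287.4  158.3] jaw -93.6 tilt 0.1 j1,j6 [-0.64  0.99] F [-0.3  0.1 -1.2] open 7.7
N 1 row [ 0.1 -0.1 -0.2] [-0.06  0.11 -0.08]
```

View pics/c7.png

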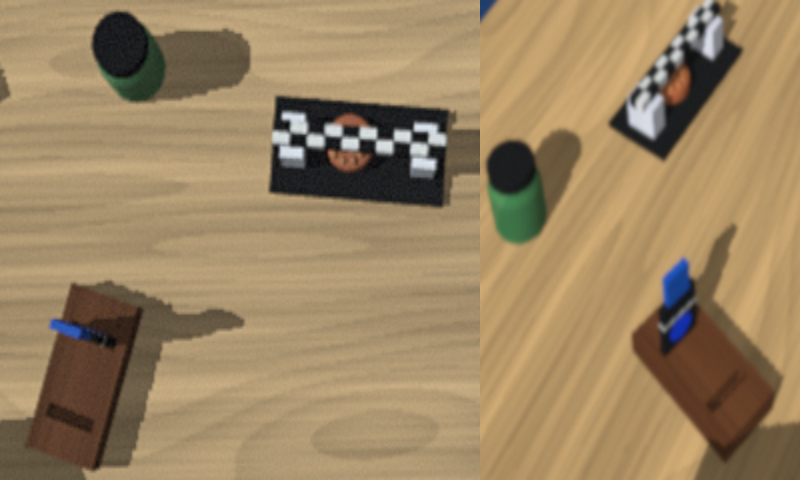

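The bar is still across both rests (crop (275,135) to (447,140)). The blue filter is in its pocket, and the jar and fossil haven't moved. Handing in.

```bash
python3 -c "
from plant import workorder,sensors
print(workorder.hand_in());o=sensors.observe();print(o['eef_pos'],o['opening'],o['contact_force'])"
```

```text
the job is handed in; nothing more can be done
None
the job is handed in; nothing more can be done
```

The job is done and handed in: the bar is on the rests, and the arm is holding the amber filter in the lamp slot. It finished at about 15 s of the 72 s allowed.

- **Bar:** it lies flat across both rests and is released. After release I measured it about 1.5 mm from the rests' midpoint and about 0.4° off their line. It pressed down with 27 N for a moment as it was set on the rests.
- **Amber filter:** it is upright in the slot, gripped at 35 N, with the tool height (TCP) at 158.3 mm. The white line is about 43.4 mm below the TCP (43.2 mm from the arm position, 43.6 mm from the camera). That puts it at about 115 mm, level with the slot's mouth, give or take half a millimetre.
- **Fit in the slot:** there was no measurable slip during insertion (0.2 mm difference). A side force of up to 3.6 N on the way down went away after a shift of about 0.5 mm, and contact force at the end was about 1 N.
- **Everything else:** the last pictures show the blue filter, fossil and jar where they were.

No check failed. The arm hid the bar from the top camera while it was being set down, so I could only confirm its position after letting go.

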